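# Unclip the welt brush and pack the shoe-care tray

## Task

Pack the shoe-care tray: pull the narrow pale-wood welt brush up out of the sprung clips on the rail and lay it bristles-down in the aluminium tray, and put the tin that stands out on the ledge in the tray too, so that the brush and both tins lie flat on the tray floor side by side. Set things down rather than letting them fall, and leave the other things on the ledge where they are.

Things in the scene. Friction and masses are not known exactly. Their poses are not given: they have to be found in the camera images.
- rail: Low aluminium rail fixed to the ledge: bar 250 mm long (its y axis), 46 mm wide (x), top 20 mm above the ledge, end feet 56 mm wide. It carries two sprung clips, 80 mm either side of its middle; between them it is bare, with room for fingers on both sides of the brush. Origin at the centre of its underside, z up.
- clip_a (a point): Clip on the rail (at y = -80 mm of the rail): black saddle 22 mm wide, top 48 mm above the ledge, between two sprung steel jaws 18 mm long that reach 74 mm above the ledge; their lips snap over the bar's round top. Point at the bar's seat, on the saddle top. Pulling the brush straight up out of both clips takes 9 to 15 N; after 25 mm of lift it is free.
- clip_b (a point): The same clip at y = +80 mm of the rail; point on its saddle top.
- welt_brush_center (a point): Narrow welt brush, pale wood bar 200 mm long (its y axis), 26 mm wide and high, flat below, round above; dark tuft (100 x 24 mm, 24 mm high) under its middle, ends in the clips. About 100 g. Point: centre of the bar, 37 mm above the bristle tips; z up out of its back. 61 mm above the ledge when clipped (up to 8 mm off the rail's middle), 40 mm when lying in the tray. Grip its middle.
- tray: Shallow aluminium tray fixed to the ledge: outside 132 mm (its x axis) by 228 mm (y), walls 4 mm thick and 18 mm high, floor 3 mm thick, inside 124 x 220 mm. Origin at the centre of its underside, z up. One tin lies in a corner; the free space takes the brush lengthways along the other long side and the second tin beside the first.
- tin_in_center (a point): Closed round tin, 60 mm across and 26 mm high, about 90 g, already lying flat in one corner of the tray. Point: its centre, 13 mm above its underside; z is its axis.
- tin_out_center (a point): Second closed round tin, 60 mm across and 26 mm high, about 90 g, standing alone on the ledge between rail and tray. Point: its centre, 13 mm above its underside; z is its axis. Grip it across its diameter.
- black_brush: Bystander: wide black shoe brush, 50 x 150 mm, 48 mm high, standing on its bristles; body origin under its centre.
- dispenser: Bystander: chrome press-button dispenser bottle, 62 mm across, 160 mm high, empty and capped; body origin at the centre of its foot.
- cream_jar: Bystander: small lidded jar, 52 mm across, 50 mm high; body origin at the centre of its foot.
- shoe_horn: Bystander: flat steel shoe horn with a dark wooden grip, 215 mm long, 42 mm wide, lying flat; body origin under its middle, 90 mm from the broad end.
- sponge_case: Bystander: black plastic sponge case, 55 x 90 mm, 34 mm high; body origin under its centre.
- lace_box: Bystander: cardboard lace box, 70 x 100 mm, 30 mm high; body origin under its centre.
Mind the look-alikes: they are no part of the job. What is shaped like the part that bears tin_out_center but green is not meant. What is shaped like the part that bears tin_in_center but red is not meant.

How it is judged:
By the outcome, as a careful person would: the job done as asked, in the order asked, and still so for the second after the job is handed in, with the robot touching nothing.
It also fails if it takes over 58 s, if anything falls off the work surface, if the arm or the gripper's body presses on something with over 40 N, if the wrist force passes 120 N, or if a joint passes its speed limit or range.

## Robot

A 6-joint arm with a two-finger parallel gripper is mounted at the origin on the work surface. World frame = base frame: x ahead of the robot, y to its left, z up, the work surface at z = 0. Lengths are in m, angles in rad, forces in N, time in s.
With the tool pointing down it reaches from about 0.375 to 0.9 m from the base axis. Payload 3.1 kg.
Tool frame: the origin (TCP) lies midway between the tips of the shut fingers; the grasp point (between the pads) lies 19 mm behind it (manip.hold_point_z is the distance from the TCP to the grasp point, in m); z points along the fingers, y is the direction in which the jaws open and shut (so a half turn about z gives the same grasp; the last joint's range is limited). The gripper opens to 85 mm and grips with 20 to 120 N. Pads are 22 mm wide; open, the fingers measure 114 mm over their backs; the gripper's body (76 mm by 85 mm) begins 54 mm behind the grasp point. The pads swing forward as they close: fully open they stand 13 mm farther back than shut.
Start: joints at [1, 0.527, 1.433, -0, 1.181, -0.178], TCP at [0.239, 0.577, 0.231] pointing down, gripper open.
Joint ranges: [-3.08, 3.08], [-0.75, 2.2], [0.22, 2.44], [-1.43, 4.57], [0, 2.65], [-2.85, 2.85]. Speed limits (rad/s): [2.79, 2.79, 3.14, 3.14, 3.14, 3.14].

## Interface

Orientations are given as a unit quaternion [x, y, z, w].
In Python, from station import manip gives the robot as it stands.
- The arm moves only by the tool drive_tool, never from a script. Its argument "motion" is one flat list of numbers, 7 for each row, row after row: the shift along the tool's x, y, z in mm, then the turn, a rotation vector about the tool's x, y, z in degrees, then the finger opening in mm, from 0 to 85.4. A call has 1 to 8 rows; each row is the pose to reach, as a shift and turn from the pose measured when the call began, along the tool's axes at that moment; what a row does not reach only later rows make up. A row lasts 1/8 s, in which the tool goes at most 62.5 mm and 10.7 degrees, less where a joint would pass 70% of its speed; a pose out of reach is approached as far as the arm can. A call with a gripper value outside its range is refused whole. The fingers move at their own pace and stop on an object; "force" is the grip in N (left out, the last holds). Time passes only in rows, so rows that repeat a pose let the fingers close. It gives the time, the measured TCP pose, the force and the opening at its end, in the units of the state.
- manip.sense(): the state, without advancing time (a new reading comes with each control period).
- manip.snapshot(name): name is "scene" or "top"; returns a dict with "color" (400x640x3 uint8, red, green, blue), "fx", "fy", "cx", "cy" (pixels), "view" (4x4, takes a point from world to camera coordinates). Camera axes: x right, y up, looking along -z (the intrinsics and any distortion apply to the point x, -y, -z); pixel columns grow to the right and rows downward; lengths in m; the calibration is good to about 2 mm. A picture is of the moment at which its call begins. There is no depth.
- manip.sign_off(): hands the job in, once; it reports no verdict.
The state is a dict: "t": time; "q": joint angles; "qd": joint speeds; "tau": joint torques, N m; "tcp_pos": TCP position; "tool_rot": TCP orientation; "force": force on the tool from outside, world axes, zero at the start; "ft_torque": the same for the moment, N m; "finger_gap": opening from 0.0 (shut) to 1.0 (fully open).
Only numpy, scipy, OpenCV 4.12 (cv2) and the standard library are available. Lean on these libraries where they do the work, as an engineer would, in place of code of your own. Each camera call takes 0.05 s, during which the arm holds its last target.

## Working session

There is one attempt and no reset: what is moved stays moved. The work goes in short steps, Python scripts to look and compute and a tool call to move; the robot and the scene stay as the last step left them, time stands still between calls to the robot, and variables do not carry over. Pictures are saved under pics/ and viewed, and the job is handed in when it is done.

Besides the shell and the picture viewer there is one more tool, called after "Request:" as name(argument=value, ...) on one line, values as JSON. drive_tool: Moves the arm, as the interface text tells. Its arguments: {"type":"object","properties":{"motion":{"type":"array","items":{"type":"number"}},"force":{"type":"number"}},"required":["motion"]}

```bash
mkdir -p pics; ls; cat > h.py <<'E'
import numpy as np, cv2, pickle
from station import manip
def snap(n,tag):
    d=manip.snapshot(n); cv2.imwrite(f'pics/{tag}.png',d['color'][:,:,::-1].copy()); pickle.dump(d,open(f'pics/{tag}.pkl','wb')); return d
def load(tag): return pickle.load(open(f'pics/{tag}.pkl','rb'))
def ray(d,u,v):
    V=np.array(d['view']); R=V[:3,:3]; c=-R.T@V[:3,3]
    p=np.array([(u-d['cx'])/d['fx'],-(v-d['cy'])/d['fy'],-1.]); return c,R.T@p
def onz(d,u,v,z):
    c,r=ray(d,u,v); return c+r*(z-c[2])/r[2]
def proj(d,p):
    V=np.array(d['view']); q=V[:3,:3]@np.array(p)+V[:3,3]; return d['cx']+d['fx']*q[0]/-q[2], d['cy']+d['fy']*(-q[1])/-q[2]
E
python3 - <<'E'
from h import *
for n in('scene','top'):
    d=snap(n,n+'0'); print({k:v for k,v in d.items() if k!='color'})
print(manip.sense(), manip.hold_point_z)
E
```

```text
pics
{'fx': 449.92464022753995, 'fy': 449.92464022753995, 'cx': 313.6361168214329, 'cy': 195.4324675241079, 'view': array([[-0.27989366,  0.96002639,  0.00297838,  0.10297224],
       [-0.56090929, -0.16604812,  0.81105412,  0.23397944],
       [ 0.77912791,  0.22533831,  0.58496354, -1.89698648],
       [ 0.        ,  0.        ,  0.        ,  1.        ]])}
{'fx': 457.2599003314942, 'fy': 457.2599003314942, 'cx': 325.0966518798187, 'cy': 200.43186170476704, 'view': array([[ 6.07337979e-03, -9.99981362e-01,  6.24439612e-04,
         3.23204443e-02],
       [ 9.87042057e-01,  6.09492125e-03,  1.60345970e-01,
        -5.33107376e-01],
       [-1.60346788e-01, -3.57493816e-04,  9.87060677e-01,
        -1.27353160e+00],
       [ 0.00000000e+00,  0.00000000e+00,  0.00000000e+00,
         1.00000000e+00]])}
{'t': 0.1, 'q': array([ 9.99468919e-01,  5.28402476e-01,  1.43375089e+00,  1.86753425e-05,
        1.18141475e+00, -1.78527348e-01]), 'qd': array([ 0.0008105 , -0.00127841, -0.00484438,  0.00039108,  0.00168618,
        0.00114818]), 'tau': array([-4.67646132e-04, -4.43307602e+01, -1.78585428e+01, -2.75131115e-04,
        3.91995942e-03, -7.75072124e-06]), 'tcp_pos': array([0.23887049, 0.57686482, 0.2304209 ]), 'tool_rot': array([ 1.95143231e-01,  9.80774257e-01, -9.15953574e-04, -3.69746661e-04]), 'force': array([-0.12018597,  0.62607588, -0.01566823]), 'ft_torque': array([-0.01798924, -0.00834674, -0.02821564]), 'finger_gap': 1.0008955442448142} 0.0187
```

View pics/scene0.png

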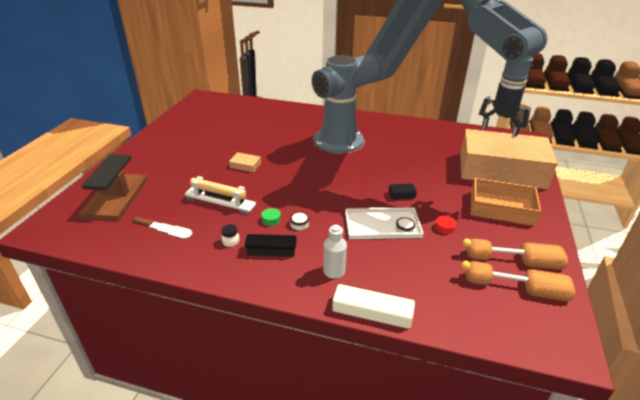

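View pics/top0.png

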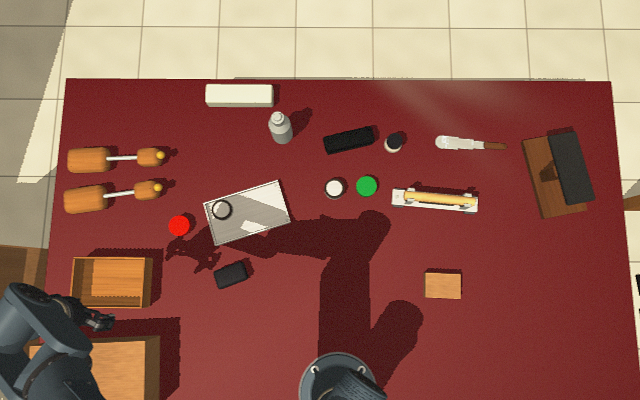

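Top view: the rail with the pale brush is at (435,200). The candidates for the loose tin are the white/silver tin at (334,188), the green tin at (366,186, look-alike), the red tin at (179,226, look-alike) and the cream jar at (394,142). The tin already in the tray is at (221,210). The brush candidates are the pale bar at (440,198) and the black brush at (348,140). I choose the white tin and the pale bar, and check them in a crop.

```bash
python3 - <<'E'
from h import *
d=load('top0')['color'][:,:,::-1]; s=load('scene0')['color'][:,:,::-1]
a=cv2.resize(d[165:255,190:490],None,fx=2.66,fy=2.66,interpolation=cv2.INTER_CUBIC)
b=cv2.resize(s[165:255,175:475],None,fx=2.66,fy=2.66,interpolation=cv2.INTER_CUBIC)
cv2.imwrite('pics/crop0.png',np.vstack([a,b]))
E
```

```text
(no output)
```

View pics/crop0.png

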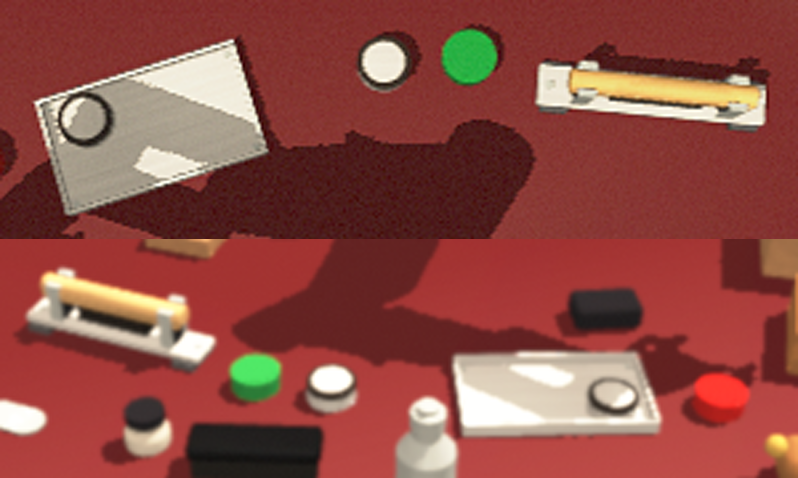

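The crop confirms it. The pale bar is clipped on the rail, the white-lidded tin is the loose one, and the tin in the tray sits in the far-left (+x,+y) corner. Now I'll measure.

```bash
cat > meas.py <<'E'
from h import *
def blobs(m,amin=30):
    n,l,s,c=cv2.connectedComponentsWithStats(m.astype(np.uint8)); return [(i,s[i],c[i],l==i) for i in range(1,n) if s[i,4]>amin]
def masks(d):
    h=cv2.cvtColor(np.ascontiguousarray(d['color']),cv2.COLOR_RGB2HSV); H,S,V=[h[...,i].astype(int) for i in range(3)]
    return H,S,V
if __name__=='__main__':
    T=load('top0'); C=load('scene0')
    for nm,d,roi in(('top',T,(165,255,190,490)),('scene',C,(165,255,175,475))):
        H,S,V=masks(d); R=np.zeros(H.shape,bool); R[roi[0]:roi[1],roi[2]:roi[3]]=1
        y=(H>12)&(H<32)&(S>70)&(V>110)&R
        print(nm,'yellow')
        for i,s,c,m in blobs(y,60):
            p=np.argwhere(m)[:,::-1].astype(np.float32); print(s,c,cv2.minAreaRect(p))
        print('grey')
        for i,s,c,m in blobs((S<70)&(V>60)&R,60):
            p=np.argwhere(m)[:,::-1].astype(np.float32); print(s,c,cv2.minAreaRect(p))
E
python3 meas.py
```

```text
top yellow
[403 191  73  16 651] [439.11827957 197.89247312] ((439.0382385253906, 198.098876953125), (72.14971923828125, 9.9549560546875), 5.440331935882568)
grey
[ 203  180   88   66 3484] [246.72876005 212.54190586] ((245.91160583496094, 212.49295043945312), (45.54668045043945, 79.63258361816406), 72.75853729248047)
[325 180  18  19 235] [333.56595745 188.1106383 ] ((333.2500305175781, 188.75), (16.970561981201172, 17.677669525146484), 45.0)
[391 188  87  26 715] [430.70769231 202.65874126] ((434.41680908203125, 200.7476043701172), (86.281005859375, 20.164520263671875), 4.14462423324585)
scene yellow
[231 165  27   6 109] [244.89908257 166.74311927] ((244.0, 167.5), (5.0, 26.0), 90.0)
[462 165  13  15 173] [468.21387283 171.19653179] ((468.0, 172.0), (14.0, 12.0), 90.0)
[191 178  55  21 462] [217.83116883 187.81818182] ((217.4915771484375, 188.0345458984375), (55.75578689575195, 10.212811470031738), 13.706961631774902)
[472 183   3  31  70] [473.18571429 200.28571429] ((473.0, 198.0), (30.0, 2.0), 90.0)
[463 238  12  17 145] [469.53103448 245.37241379] ((468.5, 246.0), (16.0, 11.0), 90.0)
grey
[186 180  70  34 711] [220.78762307 199.05907173] ((220.699951171875, 196.71453857421875), (69.5811767578125, 20.562480926513672), 14.281094551086426)
[ 345  207   78   32 2211] [382.46901854 222.8525554 ] ((383.5, 222.5), (31.0, 77.0), 90.0)
[291 213  17  17 233] [299.08583691 220.8111588 ] ((299.0, 221.0), (16.0, 16.0), 90.0)
[324 225  23  30 517] [334.95938104 241.80077369] ((335.0, 239.5), (29.0, 22.0), 90.0)
[175 226  17  13 166] [182.19277108 231.96987952] ((182.51922607421875, 232.4038543701172), (17.258220672607422, 10.78638744354248), 11.309932708740234)
[223 234  16  12 141] [230.4822695  239.69503546] ((230.5, 239.5), (11.0, 15.0), 90.0)
```

```bash
cat > m2.py <<'E'
from meas import *
T=load('top0');C=load('scene0')
def tri(a,b):
    c1,r1=ray(T,*a);c2,r2=ray(C,*b);r1/=np.linalg.norm(r1);r2/=np.linalg.norm(r2)
    s=np.linalg.lstsq(np.stack([r1,-r2],1),c2-c1,rcond=None)[0];p,q=c1+s[0]*r1,c2+s[1]*r2
    return (p+q)/2,np.linalg.norm(p-q)
print('brush tri',tri((439.1,198.0),(217.6,188.0)))
box=cv2.boxPoints(((439.04,198.1),(72.15,9.95),5.44));e1=(box[0]+box[1])/2;e2=(box[2]+box[3])/2
print(box)
a=np.deg2rad(5.44);u=np.array([np.cos(a),np.sin(a)])*36.5
for s in(-1,1): print('end',onz(T,439.04+s*u[0],198.1+s*u[1],.063))
print('brush T',onz(T,439.05,198.0,.063),'C',onz(C,217.6,188,.063))
print('rail rect T',[onz(T,434.4+s*43.6*np.cos(np.deg2rad(4.14)),200.75+s*43.6*np.sin(np.deg2rad(4.14)),.02)for s in(-1,1)])
# tin out lid
print('tin',onz(T,333.57,188.11,.026),onz(C,299.1,219,.026))
H,S,V=masks(T);
m=((S<70)&(V>60));m[:,:195]=0;m[:,300:]=0;m[:170]=0;m[255:]=0
for thr in(60,):
  p=np.argwhere(m)[:,::-1].astype(np.float32);h=cv2.convexHull(p);q=cv2.approxPolyDP(h,4,True)[:,0];print('tray px',q)
  P=np.array([onz(T,*x,.018)[:2] for x in q]);print(P,P.mean(0))
for nm,d,(a,b,c,e) in(('t',T,(180,225,195,255)),('c',C,(200,245,335,435))):
    cv2.imwrite(f'pics/tray_{nm}.png',cv2.resize(d['color'][a:b,c:e,::-1],None,fx=8,fy=8,interpolation=cv2.INTER_CUBIC))
cv2.imwrite('pics/tin.png',np.hstack([cv2.resize(T['color'][170:210,315:355,::-1],None,fx=10,fy=10,interpolation=cv2.INTER_CUBIC),cv2.resize(C['color'][200:240,280:320,::-1],None,fx=10,fy=10,interpolation=cv2.INTER_CUBIC)]))
E
python3 m2.py
```

```text
brush tri (array([ 0.53904154, -0.28767631,  0.05660942]), np.float64(0.003746927601997294))
[[402.65582 199.63257]
 [403.59912 189.72739]
 [475.4242  196.56744]
 [474.4809  206.47263]]
end [ 0.54768473 -0.18480517  0.063     ]
end [ 0.52904174 -0.39037848  0.063     ]
brush T [ 0.53864021 -0.28775127  0.063     ] C [ 0.54725984 -0.28074359  0.063     ]
rail rect T [array([ 0.5462381 , -0.15741976,  0.02      ]), array([ 0.52912108, -0.41170513,  0.02      ])]
tin [0.57238823 0.01098851 0.026     ] [0.58333145 0.01480818 0.026     ]
tray px [[290. 222.]
 [215. 245.]
 [203. 203.]
 [277. 180.]]
[[0.47269917 0.13741184]
 [0.40458134 0.35280209]
 [0.52712515 0.39345892]
 [0.59726863 0.17812963]] [0.50041857 0.26545062]
```

View pics/tray_t.png

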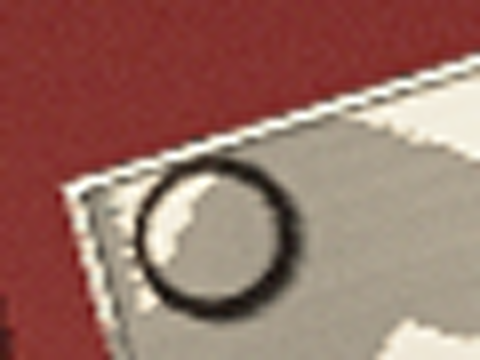

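View pics/tin.png

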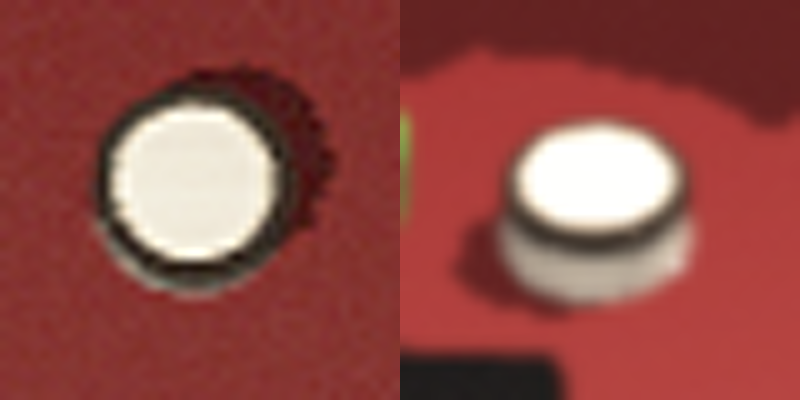

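```bash
cat > go.py <<'E'
from h import *
from scipy.spatial.transform import Rotation as Ro
def go(x,y,z,yaw):  # yaw (deg) = world direction of the jaw axis (tool y), tool straight down
    s=manip.sense();R=Ro.from_quat(s['tool_rot']);p=s['tcp_pos']
    best=None
    for k in(0,180):
        a=np.deg2rad(yaw+k);ty=np.array([np.cos(a),np.sin(a),0]);tz=np.array([0,0,-1.]);tx=np.cross(ty,tz)
        r=(R.inv()*Ro.from_matrix(np.stack([tx,ty,tz],1))).as_rotvec(degrees=True)
        if best is None or np.linalg.norm(r)<np.linalg.norm(best): best=r
    print('shift',np.round(R.inv().apply(np.array([x,y,z])-p)*1000,1),'rot',np.round(best,1),'| tcp',np.round(p,4),'yaw',np.round(np.rad2deg(np.arctan2(*R.apply([0,1,0])[1::-1])),1),'t',s['t'],'F',np.round(s['force'],1),'gap',round(s['finger_gap'],3),'q6',round(s['q'][5],2))
E
python3 - <<'E'
from go import *
T=load('top0');C=load('scene0')
print('tin C',onz(C,299.1,217,.026),'tin T',onz(T,333.6,188.1,.026))
tc=np.array([.502,.266]);a=np.deg2rad(17.8);M=np.array([[np.cos(a),np.sin(a)],[-np.sin(a),np.cos(a)]])
for p in (onz(T,221.4,209.1,.029),): print('tin_in',p,M@(p[:2]-tc))
for v in((-38,0),(29,-35)): print(v,tc+M.T@(np.array(v)/1000))
go(.540,-.288,.15,-4.6)
E
```

```text
tin C [0.57366603 0.01171335 0.026     ] tin T [0.57241859 0.01090071 0.026     ]
tin_in [0.50784332 0.33624114 0.029     ] [0.02703598 0.06509238]
(-38, 0) [0.46581908 0.25438358]
(29, -35) [0.54031109 0.24154064]
shift [-609.3 -683.6   81.5] rot [-0.1  0.1 72.1] | tcp [0.2389 0.5769 0.2304] yaw 67.5 t 0.1 F [-0.1  0.6 -0. ] gap 1.001 q6 -0.18
```

Request:
drive_tool(motion=[-305,-342,-20,0,0,36,85,-305,-342,-20,0,0,36,85,-305,-342,-20,0,0,36,85,-305,-342,-20,0,0,36,85,-610,-684,0,0,0,72,85,-610,-684,0,0,0,72,85,-610,-684,0,0,0,72,85,-610,-684,0,0,0,72,85], force=40)

```text
t: 1.1
tcp_pos: [0.4037, 0.1035, 0.2381]
tool_rot: [0.735, 0.678, -0.001, 0.0]
force: [1.0, -0.2, 0.3]
finger_gap: 0.996
```

```bash
python3 -c "
from go import *
go(.540,-.288,.15,-4.6)"
```

```text
shift [-379.   167.7   88.6] rot [-0.   0.1 -0.1] | tcp [0.4037 0.1035 0.2381] yaw -4.7 t 1.1 F [ 1.  -0.2  0.3] gap 0.996 q6 0.06
```

Request:
drive_tool(motion=[-379,168,0,0,0,0,85,-379,168,0,0,0,0,85,-379,168,0,0,0,0,85,-379,168,0,0,0,0,85,-379,168,40,0,0,0,85,-379,168,80,0,0,0,85,-379,168,89,0,0,0,85,-379,168,89,0,0,0,85])

```text
t: 2.1
tcp_pos: [0.5391, -0.2903, 0.1451]
tool_rot: [0.737, 0.676, -0.001, -0.003]
force: [-1.0, 1.1, -0.6]
finger_gap: 0.996
```

```bash
python3 - <<'E'
from go import *
T=snap('top','top1');C=snap('scene','scene1')
go(.540,-.288,.042,-4.6)
a=cv2.resize(T['color'][160:235,380:500,::-1],None,fx=6,fy=6,interpolation=cv2.INTER_CUBIC)[:290]
b=cv2.resize(C['color'][140:220,170:290,::-1],None,fx=6,fy=6,interpolation=cv2.INTER_CUBIC)[:300+180]
cv2.imwrite('pics/b1.png',np.vstack([cv2.resize(a,(520,290)) if 0 else a,b])[:,:720][:600]); cv2.imwrite('pics/b1t.png',cv2.resize(T['color'][160:235,380:500,::-1],None,fx=6,fy=6,interpolation=cv2.INTER_CUBIC));cv2.imwrite('pics/b1c.png',b)
E
```

```text
shift [ -0.2   0.9 106.2] rot [-0.2 -0.  -0.1] | tcp [ 0.5394 -0.2879  0.1482] yaw -4.7 t 2.2 F [-0.6  1.1 -0.5] gap 0.995 q6 -0.59
```

View pics/b1t.png

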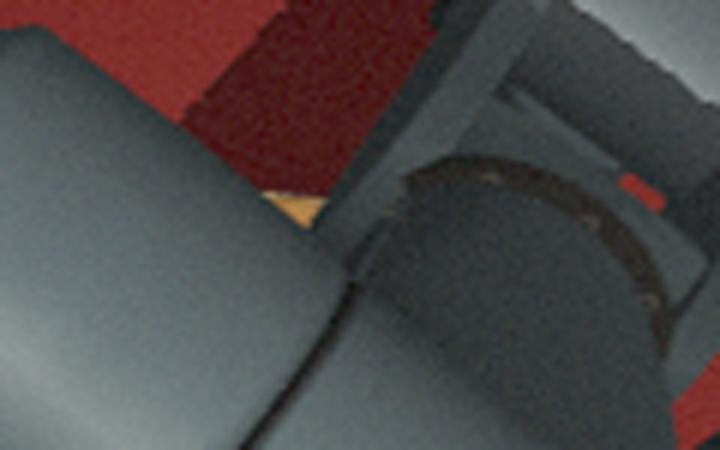

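View pics/b1c.png

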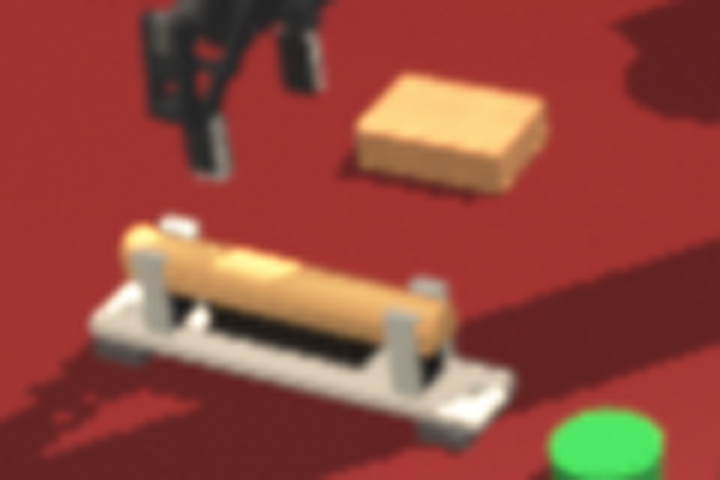

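```bash
python3 - <<'E'
from h import *
C=load('scene1');T=load('top1')
p=manip.sense()['tcp_pos'];print('tips',proj(C,[p[0],p[1],p[2]+.013]),'seen 213.2,162.1')
for x,y in((.539,-.288),(.545,-.285)): print(proj(C,[x,y,.061]),proj(T,[x,y,.061]))
# bar ends
for s in(-.1,.1):print(proj(C,[.539+s*.08,-.288+s,.061]),proj(T,[.539+s*.08,-.288+s,.061]))
E
```

```text
tips (np.float64(212.9534637650143), np.float64(161.25110264373393)) seen 213.2,162.1
(np.float64(216.79707024323284), np.float64(186.78630834430916)) (np.float64(438.95969749527023), np.float64(197.99222049387564))
(np.float64(216.81177314247856), np.float64(187.91367506972045)) (np.float64(437.83348651955987), np.float64(195.9054890262194))
(np.float64(191.12913129863912), np.float64(180.76610116078407)) (np.float64(474.2767444741337), np.float64(200.9854260637263))
(np.float64(243.46452686204344), np.float64(193.04094430278846)) (np.float64(403.71423802397817), np.float64(195.00508213928575))
```

Request:
drive_tool(motion=[0,2,40,0,0,0,70,0,2,75,0,0,0,70,0,2,95,0,0,0,70,0,2,105,0,0,0,70,0,2,105,0,0,0,70,0,2,105,0,0,0,60,0,2,105,0,0,0,60])

```text
t: 3.08
tcp_pos: [0.5417, -0.2883, 0.0444]
tool_rot: [0.736, 0.677, -0.001, -0.0]
force: [-0.4, 0.7, 0.1]
finger_gap: 0.703
```

```bash
python3 - <<'E'
from go import *
go(.540,-.288,.042,-4.6)
C=snap('scene','scene2')
cv2.imwrite('pics/b2c.png',cv2.resize(C['color'][140:220,170:290,::-1],None,fx=6,fy=6,interpolation=cv2.INTER_CUBIC))
E
```

```text
shift [ 0.2 -1.7  2.4] rot [-0.1  0.  -0.1] | tcp [ 0.5417 -0.2883  0.0444] yaw -4.7 t 3.075 F [-0.4  0.7  0.1] gap 0.703 q6 -0.59
```

View pics/b2c.png

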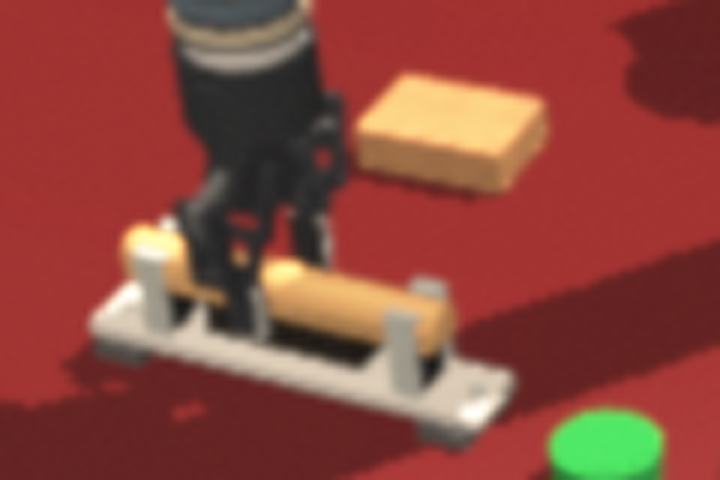

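Request:
drive_tool(motion=[3,0,2,0,0,0,50,3,0,2,0,0,0,20,3,0,2,0,0,0,20,3,0,2,0,0,0,20,3,0,2,0,0,0,20,3,0,2,0,0,0,20], force=60)

```text
t: 3.88
tcp_pos: [0.5416, -0.2851, 0.0424]
tool_rot: [0.736, 0.677, -0.001, -0.001]
force: [-2.0, 1.2, 5.0]
finger_gap: 0.291
```

Request:
drive_tool(motion=[0,0,-5,0,0,0,10,0,0,-10,0,0,0,10,0,0,-15,0,0,0,10,0,0,-20,0,0,0,10,0,0,-27,0,0,0,10,0,0,-35,0,0,0,10,0,0,-50,0,0,0,10,0,0,-50,0,0,0,10])

```text
t: 4.88
tcp_pos: [0.543, -0.2861, 0.0947]
tool_rot: [0.736, 0.677, -0.0, 0.002]
force: [-0.6, -0.1, -1.2]
finger_gap: 0.292
```

```bash
python3 - <<'E'
from go import *
go(.540,-.288,.20,-4.6)
C=snap('scene','scene3')
cv2.imwrite('pics/b3c.png',cv2.resize(C['color'][120:220,170:290,::-1],None,fx=6,fy=6,interpolation=cv2.INTER_CUBIC))
E
```

```text
shift [  -2.4   -2.7 -105.3] rot [ 0.1  0.2 -0.1] | tcp [ 0.543  -0.2861  0.0947] yaw -4.7 t 4.875 F [-0.6 -0.1 -1.2] gap 0.292 q6 -0.58
```

View pics/b3c.png

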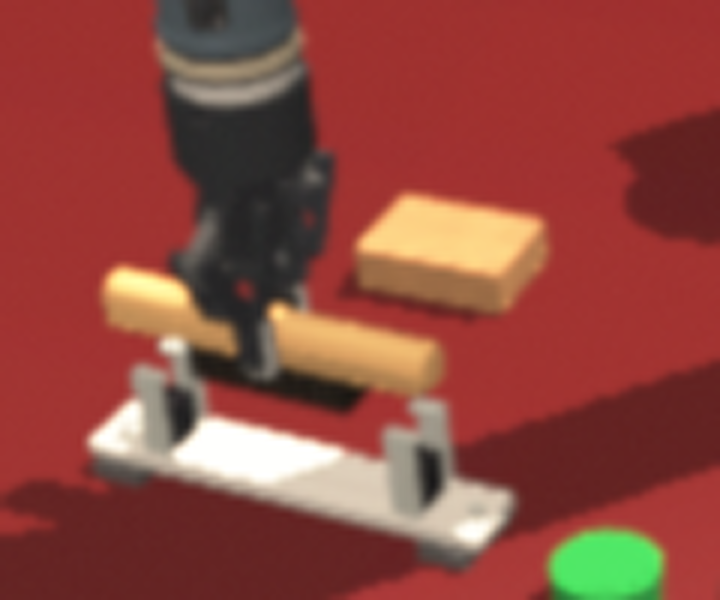

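Request:
drive_tool(motion=[0,0,-50,0,0,0,10,0,0,-90,0,0,0,10,0,0,-105,0,0,0,10,0,0,-105,0,0,0,10])

```text
t: 5.42
tcp_pos: [0.5425, -0.2855, 0.1991]
tool_rot: [0.736, 0.677, -0.0, 0.001]
force: [-0.3, 0.5, -2.0]
finger_gap: 0.288
```

```bash
python3 - <<'E'
from go import *
go(.466,.254,.2,17.8)
E
```

```text
shift [ 531.3 -120.8   -2.2] rot [  0.    0.1 -22.5] | tcp [ 0.5425 -0.2855  0.1991] yaw -4.7 t 5.425 F [-0.3  0.5 -2. ] gap 0.288 q6 -0.58
```

Gentle transit, in ~50 mm steps.

Request:
drive_tool(motion=[40,-9,-2,0,0,-2,10,85,-19,-2,0,0,-4,10,130,-30,-2,0,0,-6,10,180,-41,-2,0,0,-8,10,230,-52,-2,0,0,-10,10,280,-64,-2,0,0,-12,10,330,-75,-2,0,0,-14,10,380,-86,-2,0,0,-16,10])

```text
t: 6.42
tcp_pos: [0.4863, 0.1018, 0.198]
tool_rot: [0.634, 0.773, -0.002, -0.001]
force: [1.0, 0.9, -1.1]
finger_gap: 0.29
```

```bash
python3 - <<'E'
from go import *
go(.466,.254,.2,17.8)
E
```

```text
shift [153.2   9.9  -2.2] rot [-0.2  0.1 -6.5] | tcp [0.4863 0.1018 0.198 ] yaw 11.3 t 6.425 F [ 1.   0.9 -1.1] gap 0.29 q6 -0.21
```

Request:
drive_tool(motion=[50,3,0,0,0,-2,10,95,6,0,0,0,-4,10,130,8,0,0,0,-6,10,153,10,10,0,0,-6.5,10,153,10,50,0,0,-6.5,10,153,10,85,0,0,-6.5,10,153,10,115,0,0,-6.5,10,153,10,115,0,0,-6.5,10])

```text
t: 7.42
tcp_pos: [0.4623, 0.2525, 0.0791]
tool_rot: [0.589, 0.808, -0.006, -0.004]
force: [0.1, -0.7, -1.1]
finger_gap: 0.287
```

```bash
python3 - <<'E'
from go import *
go(.466,.254,.022,17.8)
C=snap('scene','scene4')
T=snap('top','top4')
cv2.imwrite('pics/b4c.png',cv2.resize(C['color'][150:250,330:450,::-1],None,fx=6,fy=6,interpolation=cv2.INTER_CUBIC))
cv2.imwrite('pics/b4t.png',cv2.resize(T['color'][165:265,190:310,::-1],None,fx=6,fy=6,interpolation=cv2.INTER_CUBIC))
E
```

```text
shift [ 0.4  4.7 57. ] rot [-0.8  0.   0. ] | tcp [0.4623 0.2525 0.0791] yaw 17.8 t 7.425 F [ 0.1 -0.7 -1.1] gap 0.287 q6 -0.02
```

View pics/b4c.png

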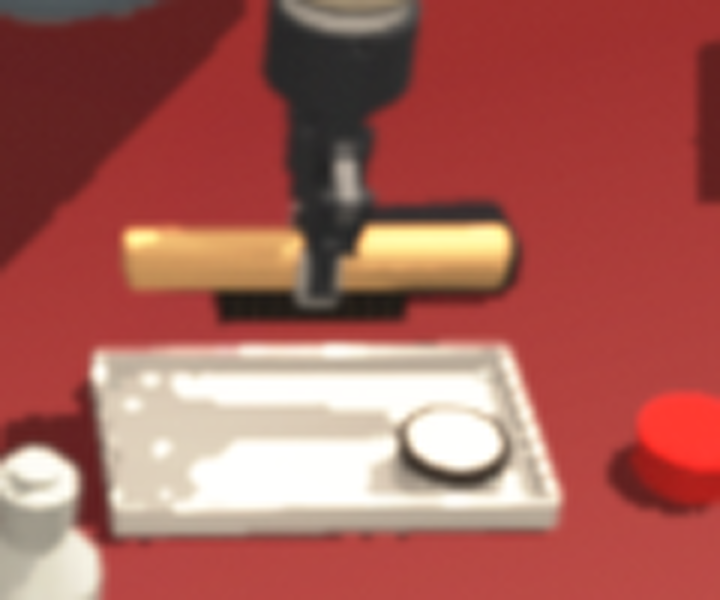

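View pics/b4t.png

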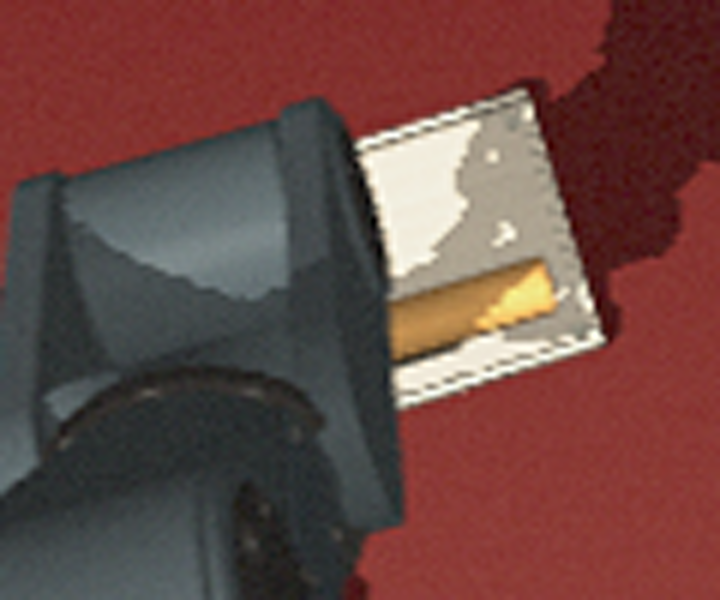

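```bash
python3 - <<'E'
from h import *
T=load('top4');C=load('scene4')
tc=np.array([.502,.266]);a=np.deg2rad(17.8);M=np.array([[np.cos(a),np.sin(a)],[-np.sin(a),np.cos(a)]])
f=lambda p:np.round((M@(p[:2]-tc))*1000,1)
p=manip.sense()['tcp_pos'];print('tcp',f(p))
z=p[2]+.019
print('end bar T',f(onz(T,190+552/6-.5,165+288/6-.5,z)))
for u,v in((124,258),(517,255)): print('ends C',f(onz(C,330+u/6-.5,150+v/6-.5,z)))
# tray corners rim from scene & top
for u,v in((95,350),(512,345),(560,490),(112,503)):print('C rim',f(onz(C,330+u/6-.5,150+v/6-.5,.018)))
for u,v in((525,92),(606,342)):print('T rim',f(onz(T,190+u/6-.5,165+v/6-.5,.018)))
E
```

```text
tcp [-39.   -0.8]
end bar T [ -46.1 -102. ]
ends C [ -34.9 -102.5]
ends C [-32.9 103.9]
C rim [ -64.5 -111.6]
C rim [-63.7 119. ]
C rim [ 59.5 117.9]
C rim [  64.3 -113.7]
T rim [  64.3 -112.9]
T rim [ -66.2 -115.3]
```

Request:
drive_tool(motion=[1,4,20,-0.8,0,0,10,1,4,38,-0.8,0,0,10,1,4,46,-0.8,0,0,10,1,4,50,-0.8,0,0,10,1,4,53,-0.8,0,0,10,1,4,53,-0.8,0,0,10,1,4,53,-0.8,0,0,10])

```text
t: 8.4
tcp_pos: [0.4686, 0.2554, 0.0293]
tool_rot: [0.589, 0.808, 0.003, 0.003]
force: [1.2, 0.4, -1.2]
finger_gap: 0.29
```

```bash
python3 - <<'E'
from go import *
go(.466,.255,.0214,17.8)
E
```

```text
shift [ 0.4 -2.6  7.9] rot [0.5 0.1 0. ] | tcp [0.4686 0.2554 0.0293] yaw 17.8 t 8.4 F [ 1.2  0.4 -1.2] gap 0.29 q6 -0.02
```

Request:
drive_tool(motion=[0,-2,2,0.4,0,0,10,0,-2,4,0.4,0,0,10,0,-2,6,0.4,0,0,10,0,-2,7,0.4,0,0,10,0,-2,8,0.4,0,0,10,0,-2,8,0.4,0,0,10])

```text
t: 9.15
tcp_pos: [0.4667, 0.2548, 0.0214]
tool_rot: [0.589, 0.808, 0.0, 0.001]
force: [-0.3, -0.9, 0.4]
finger_gap: 0.29
```

```bash
python3 - <<'E'
from go import *
go(.466,.255,.0214,17.8)
C=snap('scene','scene5')
cv2.imwrite('pics/b5c.png',cv2.resize(C['color'][150:250,330:450,::-1],None,fx=6,fy=6,interpolation=cv2.INTER_CUBIC))
go(.466,.255,.0214,17.8)
E
```

```text
shift [ 0.4 -0.6 -0. ] rot [0.1 0.1 0. ] | tcp [0.4667 0.2548 0.0214] yaw 17.8 t 9.15 F [-0.3 -0.9  0.4] gap 0.29 q6 -0.02
shift [ 0.4 -0.6  0. ] rot [0.1 0.1 0. ] | tcp [0.4667 0.2548 0.0214] yaw 17.8 t 9.2 F [ 0.1 -1.4  0.4] gap 0.29 q6 -0.02
```

View pics/b5c.png

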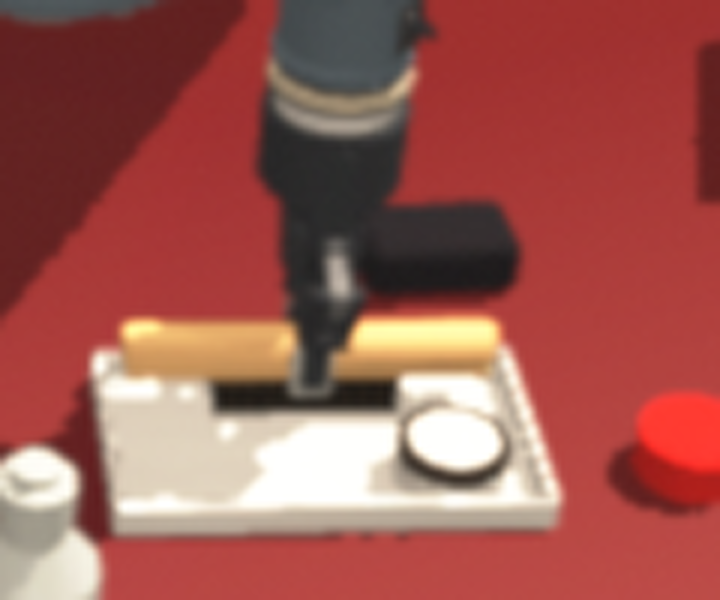

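Request:
drive_tool(motion=[0,0,1,0,0,0,10,0,0,1,0,0,0,10])

```text
t: 9.45
tcp_pos: [0.4667, 0.2548, 0.0213]
tool_rot: [0.589, 0.808, 0.0, 0.001]
force: [-1.4, -1.3, 7.0]
finger_gap: 0.289
```

Request:
drive_tool(motion=[0,0,0,0,0,0,30,0,0,0,0,0,0,36,0,0,0,0,0,0,42,0,0,-1,0,0,0,44])

```text
t: 9.95
tcp_pos: [0.4666, 0.2548, 0.0222]
tool_rot: [0.589, 0.808, 0.0, 0.001]
force: [0.1, -0.1, -0.8]
finger_gap: 0.511
```

Request:
drive_tool(motion=[0,0,-10,0,0,0,46,0,0,-30,0,0,0,46,0,0,-80,0,0,0,46,0,0,-130,0,0,0,85,0,0,-150,0,0,0,85,0,0,-150,0,0,0,85])

```text
t: 10.7
tcp_pos: [0.4675, 0.2553, 0.1744]
tool_rot: [0.589, 0.808, 0.002, 0.002]
force: [-0.1, -0.0, -0.7]
finger_gap: 0.992
```

```bash
python3 - <<'E'
from go import *
C=snap('scene','scene6')
cv2.imwrite('pics/b6c.png',cv2.resize(C['color'][150:250,330:450,::-1],None,fx=6,fy=6,interpolation=cv2.INTER_CUBIC))
go(.573,.0115,.15,0)
E
```

```text
shift [-264.3   26.9   23.3] rot [ 0.2  0.  17.8] | tcp [0.4664 0.2549 0.1729] yaw 17.8 t 10.75 F [-0.   0.6 -0.3] gap 0.994 q6 -0.02
```

View pics/b6c.png

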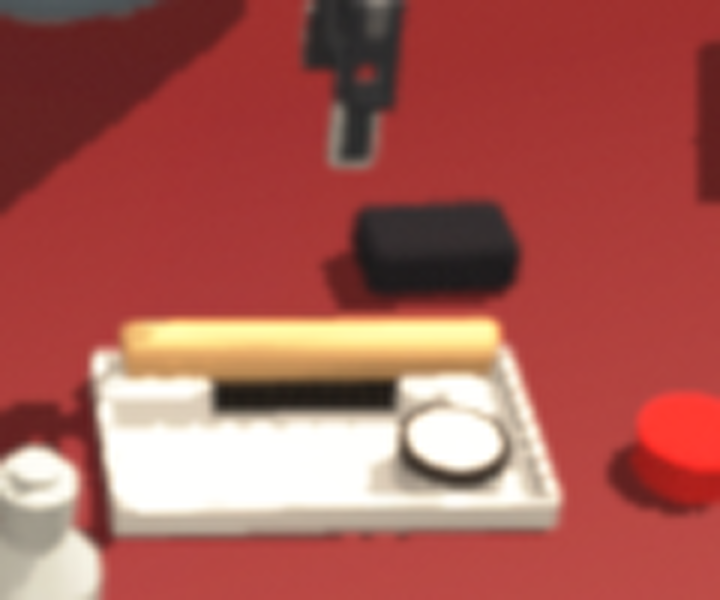

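Request:
drive_tool(motion=[-45,5,0,0,0,4,85,-95,10,0,0,0,7,85,-145,15,5,0,0,10,85,-195,20,10,0,0,14,85,-240,25,15,0,0,17,85,-264,27,23,0,0,18,85,-264,27,23,0,0,18,85,-264,27,23,0,0,18,85])

```text
t: 11.75
tcp_pos: [0.5716, 0.0132, 0.1496]
tool_rot: [0.708, 0.706, 0.001, -0.0]
force: [0.0, 0.2, -0.4]
finger_gap: 0.996
```

```bash
python3 - <<'E'
from go import *
T=load('top0');print('black',onz(T,348,153,.024),onz(T,370,146,.024))
go(.573,.0115,-.002,0)
C=snap('scene','scene7')
cv2.imwrite('pics/b7c.png',cv2.resize(C['color'][150:250,240:360,::-1],None,fx=6,fy=6,interpolation=cv2.INTER_CUBIC))
E
```

```text
black [ 0.67919535 -0.03159694  0.024     ] [ 0.7010944  -0.09718019  0.024     ]
shift [ -1.8   1.3 151.6] rot [ 0.  -0.1 -0.1] | tcp [0.5716 0.0132 0.1496] yaw -0.1 t 11.75 F [ 0.   0.2 -0.4] gap 0.996 q6 -0.17
```

View pics/b7c.png

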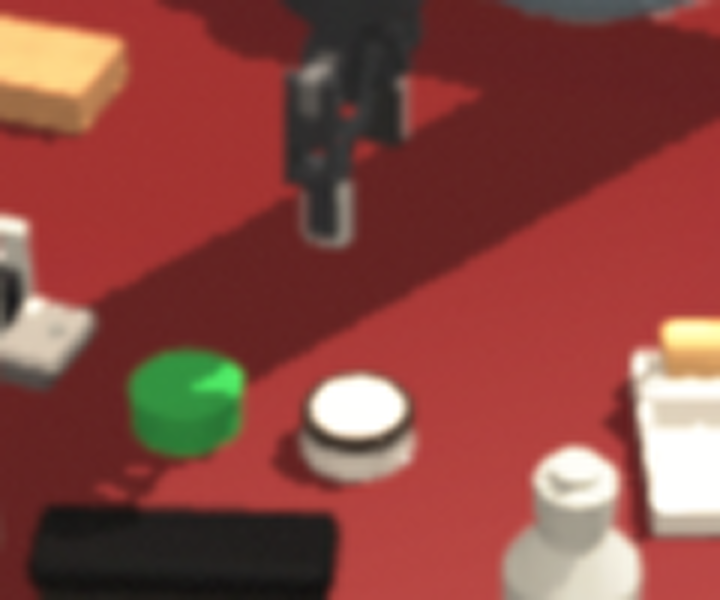

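Request:
drive_tool(motion=[-2,1,45,0,0,0,85,-2,1,90,0,0,0,85,-2,1,120,0,0,0,85,-2,1,138,0,0,0,85,-2,1,146,0,0,0,85,-2,1,150,0,0,0,85,-2,1,150,0,0,0,85])

```text
t: 12.68
tcp_pos: [0.5736, 0.0115, 0.0006]
tool_rot: [0.708, 0.707, 0.001, 0.001]
force: [0.2, -0.5, -0.1]
finger_gap: 0.995
```

```bash
python3 - <<'E'
from go import *
go(.573,.0115,-.002,0)
C=snap('scene','scene8')
cv2.imwrite('pics/b8c.png',cv2.resize(C['color'][150:250,240:360,::-1],None,fx=6,fy=6,interpolation=cv2.INTER_CUBIC))
E
```

```text
shift [-0.  -0.6  2.6] rot [ 0.2 -0.  -0.1] | tcp [0.5736 0.0115 0.0006] yaw -0.1 t 12.675 F [ 0.2 -0.5 -0.1] gap 0.995 q6 -0.18
```

View pics/b8c.png

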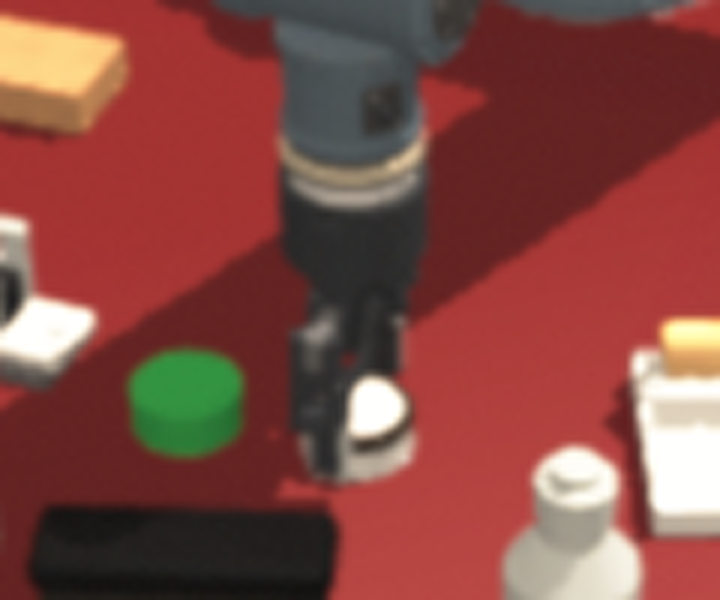

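Request:
drive_tool(motion=[0,0,0,0,0,0,65,0,0,0,0,0,0,50,0,0,0,0,0,0,50,0,0,0,0,0,0,50,0,0,0,0,0,0,50], force=40)

```text
t: 13.35
tcp_pos: [0.5743, 0.0113, 0.0019]
tool_rot: [0.708, 0.707, 0.002, 0.002]
force: [-0.3, 0.2, 5.4]
finger_gap: 0.682
```

Request:
drive_tool(motion=[0,0,-10,0,0,0,50,0,0,-30,0,0,0,50,0,0,-70,0,0,0,50,0,0,-110,0,0,0,50,0,0,-120,0,0,0,50,0,0,-120,0,0,0,50])

```text
t: 14.1
tcp_pos: [0.5738, 0.0113, 0.1224]
tool_rot: [0.708, 0.707, 0.002, 0.002]
force: [0.7, 0.4, -0.9]
finger_gap: 0.682
```

```bash
python3 - <<'E'
from go import *
tc=np.array([.502,.268]);a=np.deg2rad(17.8);M=np.array([[np.cos(a),np.sin(a)],[-np.sin(a),np.cos(a)]])
t=tc+M.T@np.array([.028,-.045]);print(t)
go(t[0],t[1],.12,-72.2); go(t[0],t[1],.12,107.8)
C=snap('scene','scene9')
cv2.imwrite('pics/b9c.png',cv2.resize(C['color'][110:250,220:380,::-1],None,fx=4,fy=4,interpolation=cv2.INTER_CUBIC))
E
```

```text
[0.54241591 0.23371365]
shift [222.4 -31.8   2.2] rot [ 0.3 -0.2 72.1] | tcp [0.5738 0.0113 0.1224] yaw -0.1 t 14.1 F [ 0.7  0.4 -0.9] gap 0.682 q6 -0.17
shift [222.4 -31.8   2.2] rot [ 0.3 -0.2 72.1] | tcp [0.5738 0.0113 0.1224] yaw -0.1 t 14.1 F [ 0.7  0.4 -0.9] gap 0.682 q6 -0.17
```

View pics/b9c.png

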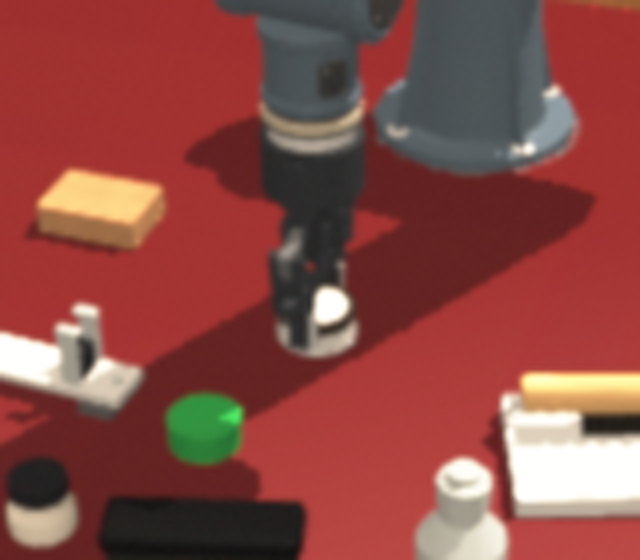

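Request:
drive_tool(motion=[20,-4,0,0,0,8,50,50,-8,0,0,0,17,50,80,-12,0,0,0,26,50,112,-16,0,0,0,36,50,145,-20,0,0,0,46,50,178,-25,0,0,0,56,50,205,-29,0,0,0,65,50,222,-32,0,0,0,72,50])

```text
t: 15.15
tcp_pos: [0.5396, 0.2345, 0.119]
tool_rot: [0.988, 0.154, -0.0, 0.0]
force: [0.7, 0.4, -1.8]
finger_gap: 0.682
```

Request:
drive_tool(motion=[0,0,0,0,0,0,50,0,0,0,0,0,0,50])

```text
t: 15.4
tcp_pos: [0.5387, 0.2338, 0.1176]
tool_rot: [0.988, 0.155, -0.002, 0.0]
force: [-0.0, -0.4, -0.8]
finger_gap: 0.685
```

```bash
python3 - <<'E'
from go import *
go(.5424,.2337,.06,107.8)
E
```

```text
shift [ 3.7  1.2 57.5] rot [0.  0.2 0. ] | tcp [0.5387 0.2338 0.1176] yaw -72.2 t 15.4 F [-0.  -0.4 -0.8] gap 0.685 q6 1.48
```

Request:
drive_tool(motion=[3,1,20,0,0,0,50,3,1,45,0,0,0,50,3,1,65,0,0,0,50,3,1,75,0,0,0,50,3,1,75,0,0,0,50,3,1,75,0,0,0,50])

```text
t: 16.15
tcp_pos: [0.5422, 0.2335, 0.0429]
tool_rot: [0.988, 0.155, -0.001, 0.0]
force: [-0.8, -0.1, -0.4]
finger_gap: 0.687
```

```bash
python3 - <<'E'
from go import *
go(.5424,.2337,.005,107.8)
C=snap('scene','scene10')
cv2.imwrite('pics/b10c.png',cv2.resize(C['color'][150:250,330:450,::-1],None,fx=6,fy=6,interpolation=cv2.INTER_CUBIC))
E
```

```text
shift [ 0.4 -0.1 37.9] rot [0.  0.2 0. ] | tcp [0.5422 0.2335 0.0429] yaw -72.2 t 16.15 F [-0.8 -0.1 -0.4] gap 0.687 q6 1.48
```

View pics/b10c.png

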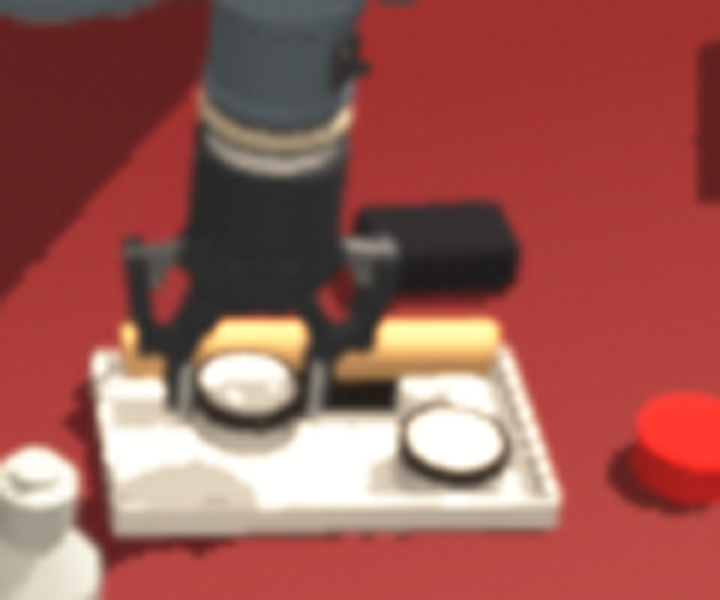

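Request:
drive_tool(motion=[0,0,15,0,0,0,50,0,0,26,0,0,0,50,0,0,32,0,0,0,50,0,0,35,0,0,0,50,0,0,36,0,0,0,50,0,0,37,0,0,0,50,0,0,37,0,0,0,50])

```text
t: 17.08
tcp_pos: [0.5423, 0.2337, 0.0064]
tool_rot: [0.988, 0.155, -0.001, 0.0]
force: [0.5, -0.8, -0.2]
finger_gap: 0.685
```

Request:
drive_tool(motion=[0,0,1,0,0,0,50,0,0,1.5,0,0,0,50,0,0,2,0,0,0,50,0,0,2,0,0,0,50])

```text
t: 17.58
tcp_pos: [0.5424, 0.2337, 0.005]
tool_rot: [0.988, 0.155, -0.001, 0.0]
force: [-1.9, -0.0, 5.3]
finger_gap: 0.686
```

Request:
drive_tool(motion=[0,0,0,0,0,0,62,0,0,0,0,0,0,68,0,0,0,0,0,0,74,0,0,0,0,0,0,74,0,0,-1,0,0,0,74])

```text
t: 18.2
tcp_pos: [0.5423, 0.2337, 0.0059]
tool_rot: [0.988, 0.155, -0.001, 0.0]
force: [-0.4, -0.3, -0.0]
finger_gap: 0.863
```

Request:
drive_tool(motion=[0,0,-10,0,0,0,74,0,0,-30,0,0,0,74,0,0,-70,0,0,0,74,0,0,-120,0,0,0,74,0,0,-170,0,0,0,74,0,0,-200,0,0,0,74,0,0,-200,0,0,0,74])

```text
t: 19.08
tcp_pos: [0.5444, 0.2344, 0.2095]
tool_rot: [0.988, 0.155, 0.003, 0.0]
force: [-0.4, 0.8, 0.5]
finger_gap: 0.869
```

```bash
python3 - <<'E'
from go import *
go(.5,0,.25,0)
C=snap('scene','scene11')
cv2.imwrite('pics/b11c.png',cv2.resize(C['color'][150:250,330:450,::-1],None,fx=6,fy=6,interpolation=cv2.INTER_CUBIC))
E
```

```text
shift [-113.9  209.5  -40.9] rot [  0.3  -0.2 -72.2] | tcp [0.5444 0.2344 0.2095] yaw -72.2 t 19.075 F [-0.4  0.8  0.5] gap 0.869 q6 1.48
```

View pics/b11c.png

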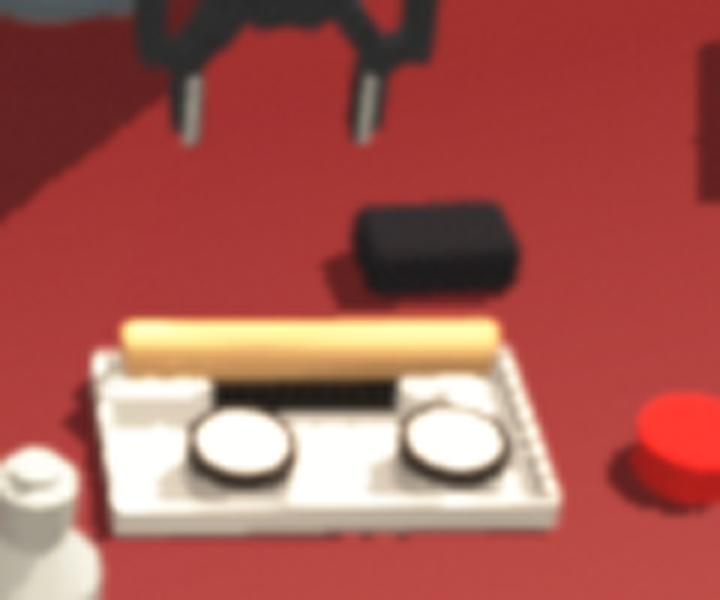

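View pics/scene11.png

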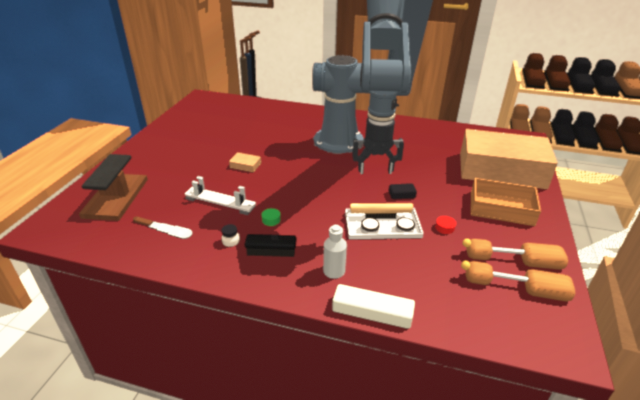

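The scene view shows the brush at (382,208) and both tins at (370,224) and (405,224), all flat in the tray. Everything else is unmoved. I'll clear the arm for a check from above.

Request:
drive_tool(motion=[-30,50,-20,0,0,0,74,-60,100,-40,0,0,0,74,-85,150,-40,0,0,0,74,-114,200,-40,0,0,0,74,-114,240,-40,0,0,0,74,-114,240,-40,0,0,0,74,-114,240,-40,0,0,0,74])

```text
t: 20.0
tcp_pos: [0.5068, -0.0289, 0.246]
tool_rot: [0.988, 0.155, -0.001, -0.001]
force: [0.1, -0.3, 0.4]
finger_gap: 0.871
```

```bash
python3 - <<'E'
from go import *
T=snap('top','top12')
go(.5,0,.25,0)
cv2.imwrite('pics/b12t.png',cv2.resize(T['color'][165:265,190:310,::-1],None,fx=6,fy=6,interpolation=cv2.INTER_CUBIC))
a=load('top0')['color'].astype(int);b=load('scene0')['color'].astype(int);c=load('scene11')['color'].astype(int)
m=(np.abs(b-c).max(2)>45).astype(np.uint8);n,l,s,ce=cv2.connectedComponentsWithStats(m)
print([(s[i].tolist()) for i in range(1,n) if s[i,4]>25])
E
```

```text
shift [  2.2 -29.1  -3.7] rot [ -0.1   0.  -72.1] | tcp [ 0.5069 -0.0284  0.2463] yaw -72.1 t 20.05 F [0.2 0.7 0.4] gap 0.867 q6 0.98
[[320, 0, 105, 191, 5621], [470, 0, 78, 138, 5091], [463, 2, 6, 8, 36], [355, 55, 9, 8, 43], [312, 63, 14, 11, 93], [331, 70, 8, 7, 27], [315, 90, 13, 9, 76], [265, 143, 24, 12, 119], [267, 157, 25, 7, 100], [295, 158, 24, 19, 148], [190, 177, 56, 27, 769], [263, 191, 12, 9, 27], [305, 191, 154, 43, 2679], [193, 203, 25, 7, 54], [199, 202, 110, 48, 2139], [348, 213, 16, 3, 32], [238, 243, 86, 34, 1299]]
```

View pics/b12t.png

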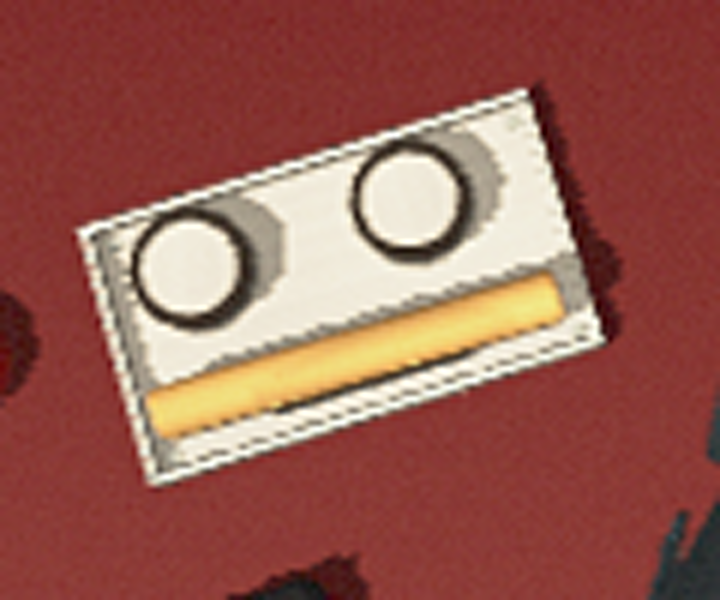

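The top view shows everything inside the walls. The tins are at crop (190,265) and (410,200), and the bar runs from (150,415) to (560,300), parallel to the wall and clear of both tins.

```bash
python3 -c "
from station import manip
print(manip.sign_off())"
```

```text
the job is handed in; nothing more can be done
None
```

The job is handed in at about 20 s of the 58 s allowed. I pulled the welt brush straight up out of both clips and set it bristles-down along the tray's near long side. I then set the white-lidded loose tin beside the first tin. Both were let go only after touching down, at about 7 N for the brush and 5 N for the tin.

**Last checks:**
- **Placement:** the final scene and top pictures show the brush and both tins inside the walls, apart from each other and looking flat. The second tin sits close to the far wall but not on it.
- **Other things:** by eye, the green and red tins and the bystanders look unmoved, and the gripper was clear of everything. I also ran a before/after image difference, but shadows from the arm dominated it, so it didn't settle whether anything had moved.

**Disagreements:**
- **Brush position:** my first fixes from the two cameras differed by about 8 mm. I used the top view, nudged it about 3 mm, and checked the grip in pictures.
- **Tin grip:** closing on the tin lifted the tool 1.3 mm with about 5 N upward, so I judged the fingertips were touching the ledge. I allowed for this when setting the tin down.

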